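Third hand at the screwing jig

TASK

Swing the blue stop bar of the jig down across the board until its end rests in the steel catch, then set the oak block flat on the board with its long side along the dark fence and press its end against the bar's black spring pad, so that the green ring on the pad's rod shows behind the bar but no red does. Finish while still holding the block pressed there, steadily, for the person who will drive the screws; leave the yellow wax tin in front where it is.

Things in the scene. Friction and masses are not known exactly. Their poses are not given: they have to be found in the camera images.
- jig: Plywood board 240 x 150 x 12 mm (x, y, z) fixed to the bench; origin at the centre of its underside, x along the pressing direction (from the open loading end towards the stop bar; about the world's -y), y to the left of that, z up. The bar's steel hinge stands on it: x 75 to 105, y -73 to -43, top z 54 mm.
- fence_end (a point): Top edge of the fence's inner face, at its loading end: jig (-110, -25, 26) mm. The dark wooden fence runs from here 150 mm along jig x; it is 20 mm wide (jig y -45 to -25) and 14 mm high above the board. The block lies on its +y side: 45 mm wide, it is then centred at jig y = -2.5 mm.
- catch (a point): Floor of the notch in the steel catch, jig (90, 50, 33) mm, where the end of the lowered bar rests. The catch fills jig x 76 to 104, y 42 to 58; its cheeks rise to z 50. Overhead, a wall shelf hangs 0.5 m above the bench top, over everything beyond world x = 0.6 m: keep lifts low here.
- stop_bar (a joint): Blue bar, 14 x 14 mm, hinged about a line along jig x at jig y -62, z 40, bar at x 90 mm, reaching 120 mm from that line. 0: level across the lane, its end in the catch (hard stop); below 0.06 counts as resting there. Grows as it swings up, pi/2 upright, 1.75 most. Stiff hinge (0.13 N m): stays where left. A boss 24 x 26 x 20 mm (along x, along the bar, thick) sits 60 mm from the hinge.
- push_patch (a point): Centre of the black rubber patch on the bar's upper face (which faces jig -y when the bar is upright), the place to push it down: 88 mm from the hinge line, 10 mm off the bar's centre line. The patch is 26 mm long, 14 wide. It moves with the bar; bar down: jig (90, 26, 50) mm.
- stop_pad (a joint): Travel (m) of the black spring pad, a disc of 26 mm diameter on a rod through the bar's boss: 0 out, grows as it is pressed towards jig +x, stop at 0.024. Spring: 2 N at first touch plus 0.45 N per mm. The rod comes out behind the bar as the pad goes in: 6 mm steel, then a 12 mm green ring, then red. Wanted: 0.006 to 0.018 (4.7 to 10 N), best 0.012.
- pad_face (a point): Centre of the pad's front face, which looks to the jig's -x. With the bar down and the pad free: jig x = 48, y = -2, z = 40 mm; it moves with bar and pad.
- oak_block: Brown oak offcut 45 x 75 x 45 mm (x, y, z), about 0.1 kg, loose on the bench in front of the jig; origin at the centre of its underside, y along its length. Its 45 mm width is the grasp.
- wax_tin: Yellow round tin, 68 mm diameter, 26 mm high, loose at the front of the bench; origin at the centre of its underside. Leave alone.
Not all that is in view belongs to the job. Leave any turquoise look-alike of the oak_block alone.

How it is judged:
By the outcome, as a careful person would: the job done as asked, in the order asked, and still so for the second after the job is handed in, while the arm keeps its last pose, push and grip.
It also fails if it takes over 54 s, if anything falls off the work surface, if the arm or the gripper's body presses on something with over 40 N, if the wrist force passes 120 N, or if a joint passes its speed limit or range.

ROBOT

A 6-joint arm with a two-finger parallel gripper is mounted at the origin on a cart in front of the work surface, level with it; the furniture and walls round the work are solid. World frame = base frame: x ahead of the robot, y to its left, z up, the work surface at z = 0. Lengths are in mm, angles in rad, forces in N, time in s.
With the tool pointing down it reaches from about 300 to 775 mm from the base axis. Payload 14.6 kg.
Tool frame: the origin (TCP) lies on the centre line of the jaws, within the pads' length; the fingertips stand 8 mm ahead of it and the grasp point (between the pads) lies 11 mm behind it; z points along the fingers, y is the line along which they close (so a half turn about z gives the same grasp; the last joint's range is limited). The gripper opens to 94 mm and grips with 3 to 60 N. Pads are 16 mm wide; open, the fingers measure 119 mm over their backs; the gripper's body (75 mm by 177 mm) begins 78 mm behind the grasp point.
Start: joints at [-0.067, 0.3, 1.521, -0, 1.321, -0.067], TCP at [549.99, -0.002, 213.446] pointing down, gripper open.
Joint ranges: [-3.03, 3.03], [-0.79, 2.21], [0.23, 2.52], [-1.04, 4.18], [0, 3.07], [-2.55, 2.55]. Speed limits (rad/s): [2.22, 2.22, 2.57, 3.14, 3.14, 3.14].

INTERFACE

Orientations are given as [roll, pitch, yaw] about the fixed x, y, z axes, in that order (R = Rz(yaw) Ry(pitch) Rx(roll)).
In Python, from cell import manip gives the robot as it stands.
- The arm moves only by the tool jog_arm, never from a script. Its argument "rows" is one flat list of numbers, 7 for each row, row after row: the shift along the world's x, y, z in cm, then the turn, a rotation vector about the world's x, y, z in rad, then the closure, from 0 (fully open) to 1 (shut). In form: [dx, dy, dz, rx, ry, rz, fingers, dx, dy, dz, rx, ry, rz, fingers, ...]. A call has 1 to 20 rows; each row shifts and turns the commanded pose from where the row before left it; what a row does not reach is not made up. A row lasts 1/12 s, in which the tool goes at most 41.7 mm and 7.16 degrees, less where a joint would pass 70% of its speed; a pose out of reach is approached as far as the arm can. A call with a gripper value outside its range is refused whole. The fingers move at their own pace and stop on an object; "newtons" is the grip in N (left out, the last holds). Time passes only in rows, so rows that do not move let the fingers close. It gives the time, the measured TCP pose, the force, the opening and the grip force at its end, in the units of the state.
- manip.read_state(): the state, without advancing time (a new reading comes with each control period).
- manip.camera(name): name is "scene" or "side" or "wrist"; returns (picture, depth): 384x512x3 uint8, blue, green, red; 384x512 float32, mm along the optical axis (not along the pixel's ray), 0 where there is no reading.
- manip.camera_model(name): a dict with "K" (3x3 intrinsics, pixels), "k1" (the pictures are not rectified: a ray, as slopes to the right and down, at radius r is drawn at 1 + k1 r^2 times it, then the intrinsics apply), "R" (3x3) and "t" (3): a world point X has camera coordinates R X + t. Camera axes: x right, y down, z forward; pixel columns grow to the right and rows downward; lengths in mm; the calibration is good to about 2 mm. A picture is of the moment at which its call begins: read the wrist's pose just before it. camera_model takes no time and is no camera call; for the wrist camera it gives the pose at the moment of the call.
- manip.sign_off(): hands the job in; it is judged then, once.
The state is a dict: "clock": time; "joints": joint angles; "qd": joint speeds; "effort": joint torques, N m; "eef_pos": TCP position; "eef_rot": TCP orientation; "wrist_force": force on the tool from outside, world axes, zero at the start; "moment": the same for the moment, N m; "finger_gap": finger opening in mm; "finger_force": force on a finger pad.
Only numpy, scipy, OpenCV 4.12 (cv2) and the standard library are available. Lean on these libraries where they do the work, as an engineer would, in place of code of your own. Each camera call takes 0.05 s, during which the arm holds its last target. There are 200 camera calls.

## Working session

There is one attempt and no reset: what is moved stays moved. The work goes in short steps, Python scripts to look and compute and a tool call to move; the robot and the scene stay as the last step left them, time stands still between calls to the robot, and variables do not carry over. Pictures are saved under pics/ and viewed, at most 10 in all, crops included, and the job is handed in when it is done.

Besides the shell and the picture viewer there is one more tool, called by a JSON object that holds its "method" and its "body", one argument or row to a line. jog_arm: Moves the arm, as the interface text tells. Its arguments: {"type":"object","properties":{"rows":{"type":"array"},"newtons":{"type":"number"}},"required":["rows"]}

```bash
ls; mkdir -p pics
cat > h.py <<'E'
import numpy as np, cv2
from cell import manip
def cam(n):
    m=manip.camera_model(n); p,d=manip.camera(n); return p,d,m
def ray(m,u,v):
    K=np.array(m["K"]);x=(u-K[0,2])/K[0,0];y=(v-K[1,2])/K[1,1]
    k=m["k1"];a,b=x,y
    for _ in range(20):
        s=1+k*(a*a+b*b);a,b=x/s,y/s
    R=np.array(m["R"]);t=np.array(m["t"])
    return -R.T@t, R.T@np.array([a,b,1.])
def onz(m,u,v,z):
    c,d=ray(m,u,v);return c+d*(z-c[2])/d[2]
def dep(m,D,u,v):
    c,d=ray(m,u,v);return c+d*D[int(v),int(u)]
def tri(r1,r2):
    (c1,d1),(c2,d2)=r1,r2
    s=np.linalg.lstsq(np.c_[d1,-d2],c2-c1,rcond=None)[0]
    p,q=c1+s[0]*d1,c2+s[1]*d2
    return (p+q)/2,np.linalg.norm(p-q)
def proj(m,X):
    K=np.array(m["K"]);p=np.array(m["R"])@X+np.array(m["t"]);a,b=p[0]/p[2],p[1]/p[2]
    s=1+m["k1"]*(a*a+b*b);return K[0,0]*a*s+K[0,2],K[1,1]*b*s+K[1,2]
E
python3 - <<'E'
from h import *
import pickle
o={}
for n in("scene","side","wrist"):
    o[n]=cam(n);m=o[n][2];print(n,(-np.array(m["R"]).T@m["t"]).round(),np.array(m["R"])[2].round(2),m["k1"])
    cv2.imwrite(f"pics/{n}0.png",o[n][0])
pickle.dump(o,open("o0.pkl","wb"))
i=np.hstack([o["scene"][0],o["side"][0]])
cv2.imwrite("pics/a.png",np.vstack([o["scene"][0],o["side"][0]])[:,:])
s=manip.read_state();print(s)
E
```

```text
pics
scene [  58. -132.  761.] [ 0.44 -0.3  -0.85] -0.12613200366239735
side [  39. -537.  807.] [ 0.47  0.18 -0.86] -0.05870805706422883
wrist [549.  79. 385.] [-0.   -0.27 -0.96] -0.08034004291707506
{'clock': 0.15, 'joints': array([-6.66327684e-02,  3.00304733e-01,  1.52141240e+00,  3.30971546e-06,
        1.32071152e+00, -6.65960257e-02]), 'qd': array([-0.00017155, -0.00195408, -0.00246491, -0.00099076, -0.00082646,
        0.00092115]), 'effort': array([-2.50185103e-04, -5.31960297e+01, -3.52822959e+01,  7.07691838e-02,
        2.35654798e-02, -3.66386917e-05]), 'eef_pos': array([ 5.49814069e+02, -7.70451528e-03,  2.13048949e+02]), 'eef_rot': array([-3.14075871e+00, -5.88324973e-05,  1.57075874e+00]), 'wrist_force': array([ 1.4359356 , -0.18145002, -0.39531658]), 'moment': array([ 0.016762  , -0.03043724, -0.04436099]), 'finger_force': 0.0, 'finger_gap': 94.04794637857958}
```

View pics/scene0.png

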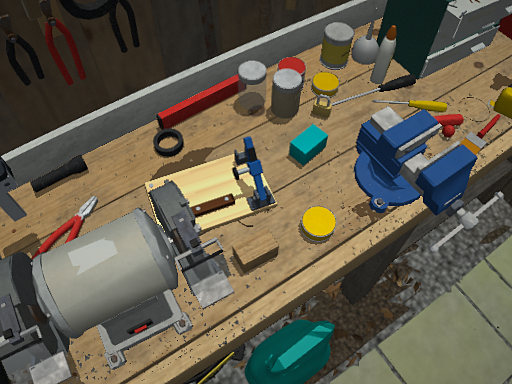

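View pics/side0.png

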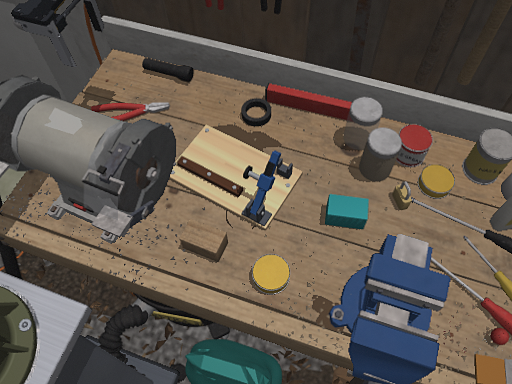

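Candidates for the oak block: brown block at scene (255,250) / side (204,242), and a turquoise look-alike at scene (308,145) / side (347,211), which I leave alone. Yellow tins: the front one at scene (319,222) is the wax tin; another stands at (325,83). The bar is blue and upright at scene (257,170). The vise is blue too, at (400,160). I choose the brown block and check it in a close crop.

Run:
```python
from h import *
import pickle
o=pickle.load(open("o0.pkl","rb"))
a=cv2.resize(o["scene"][0][125:290,135:305],None,fx=3.2,fy=3.2,interpolation=2)[:,:400*2]
b=cv2.resize(o["side"][0][115:275,160:310],None,fx=3.2,fy=3.2,interpolation=2)
cv2.imwrite("pics/ca.png",a);cv2.imwrite("pics/cb.png",b);print(a.shape,b.shape)
# oak depth points
for n in("scene","side"):
    p,D,m=o[n]
    u,v=(255,245) if n=="scene" else(204,237)
    print(n,dep(m,D,u,v))
    c0,_=ray(m,0,0)
    # cloud of area around block, 
    H,W=D.shape;P=np.array([[dep(m,D,u,v) for u in range(150,330)] for v in range(120,290)])
    np.save(n+"P.npy",P)
    hsv=cv2.cvtColor(p,cv2.COLOR_BGR2HSV)[120:290,150:330]
    for z0,z1 in((37,60),):
        k=(P[...,2]>z0)&(P[...,2]<z1)&(hsv[...,0]>5)&(hsv[...,0]<25)&(hsv[...,1]>60)&(P[...,0]<480)&(P[...,0]>300)
        k=k.astype(np.uint8);nn,l,s,ce=cv2.connectedComponentsWithStats(k)
        for i in range(1,nn):
            if s[i,4]>100:
                q=P[l==i];r=cv2.minAreaRect(q[:,:2].astype(np.float32));print(s[i],q[:,2].mean(),r,cv2.boxPoints(r).round().tolist())
```

```text
(528, 544, 3) (512, 480, 3)
scene [ 325.41152767 -314.62932365   46.86459634]
[ 82 107  47  39 986] 44.80660745377532 ((326.0097351074219, -314.5168762207031), (75.32013702392578, 45.85630416870117), 86.44644165039062) [[301.0, -351.0], [347.0, -354.0], [351.0, -278.0], [305.0, -276.0]]
side [ 325.0161027  -318.25833917   44.19550125]
[ 29  99  48  36 991] 44.43247117344187 ((326.944091796875, -314.1925048828125), (75.66936492919922, 45.975860595703125), 86.44303894042969) [[302.0, -351.0], [348.0, -353.0], [352.0, -278.0], [306.0, -275.0]]
```

View pics/ca.png

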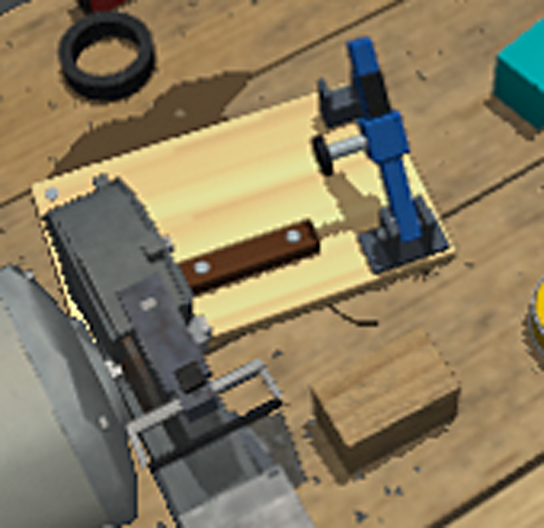

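View pics/cb.png

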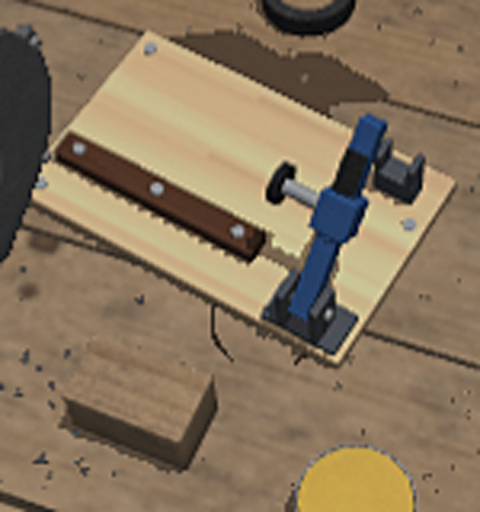

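Crops: the brown block sits at scene crop (385,395) with wood grain, so it's the real one. The board, the upright blue bar, the hinge toward the robot and the catch at the far side are all visible; the grinder overhangs the loading end in the scene view. In the side view the board corners are at crop (148,32), (456,184) and (338,366).

Run:
```python
from h import *
import pickle
o=pickle.load(open("o0.pkl","rb"))
for n in("scene","side"):
    p,D,m=o[n];P=np.load(n+"P.npy");hsv=cv2.cvtColor(p,cv2.COLOR_BGR2HSV)[120:290,150:330].astype(int)
    h,s,v=hsv[...,0],hsv[...,1],hsv[...,2]
    k=(P[...,2]>7)&(P[...,2]<17)&(h>12)&(h<30)&(v>150)
    nn,l,st,ce=cv2.connectedComponentsWithStats(k.astype(np.uint8));i=1+st[1:,4].argmax()
    q=P[l==i];r=cv2.minAreaRect(q[:,:2].astype(np.float32));print(n,st[i],"z",np.median(q[:,2]),r,cv2.boxPoints(r).round().tolist())
    k=(h<14)&(s>90)&(v<130)&(P[...,2]>20)&(P[...,2]<32)&(P[...,0]>380)
    nn,l,st,ce=cv2.connectedComponentsWithStats(k.astype(np.uint8));i=1+st[1:,4].argmax()
    q=P[l==i];r=cv2.minAreaRect(q[:,:2].astype(np.float32));print(" fence",st[i,4],np.median(q[:,2]),np.percentile(q[:,2],95),r,cv2.boxPoints(r).round().tolist())
    k=(h>100)&(h<125)&(s>120)&(P[...,0]>380)&(P[...,0]<600)&(P[...,2]>30)
    q=P[k];print(" bar",k.sum(),q.mean(0),[(z,q[abs(q[:,2]-z)<6].mean(0).round().tolist()) for z in(50,70,90,110,130,150,165)])
a=[tri(ray(o["side"][2],160+x/3.2,115+y/3.2),(ray(o["scene"][2],135+X/3.2,125+Y/3.2))) for x,y,X,Y in((148,32,33,184),(338,366,454,254))]
print(a)
for x,y in((148,32),(456,184),(338,366)):print(onz(o["side"][2],160+x/3.2,115+y/3.2,12).round(1))
# obstacles: grinder extents near
P=np.array([[dep(o["side"][2],o["side"][1],u,v) for u in range(0,185)] for v in range(60,250)]).reshape(-1,3)
Q=np.array([[dep(o["scene"][2],o["scene"][1],u,v) for u in range(80,240)] for v in range(150,320)]).reshape(-1,3)
for A in(P,Q):
  for x in range(280,620,40):
    k=(abs(A[:,0]-x)<20)&(A[:,2]>25)&(A[:,1]>-300)&(A[:,1]<100)
    if k.any():print(x,A[k][:,1].min().round(),[ (z,A[k&(A[:,2]>z)][:,1].min().round()) for z in(60,120) if (k&(A[:,2]>z)).any()],A[k][:,2].max().round())
```

```text
scene [   0   34   93   53 2251] z 12.228198597091705 ((518.3228759765625, -298.67474365234375), (190.11337280273438, 103.44729614257812), 76.55647277832031) [[446.0, -379.0], [547.0, -403.0], [591.0, -218.0], [490.0, -194.0]]
 fence 329 25.881166830973484 27.99328895050739 ((453.3040466308594, -299.74462890625), (84.3648452758789, 18.394996643066406), 78.24375915527344) [[436.0, -339.0], [454.0, -343.0], [471.0, -260.0], [453.0, -257.0]]
 bar 475 [ 440.63427961 -389.66712348   86.65549665] [(50, [414.0, -387.0, 50.0]), (70, [427.0, -389.0, 70.0]), (90, [441.0, -389.0, 90.0]), (110, [460.0, -371.0, 110.0]), (130, [478.0, -399.0, 130.0]), (150, [nan, nan, nan]), (165, [nan, nan, nan])]
side [  25    4   95   72 2922] z 11.917710339830421 ((519.0231323242188, -282.6583557128906), (182.76971435546875, 112.35747528076172), 81.7962875366211) [[450.0, -365.0], [562.0, -381.0], [588.0, -200.0], [476.0, -184.0]]
 fence 565 25.66210929188287 28.081983826976213 ((460.7420349121094, -268.5408020019531), (147.58114624023438, 18.894603729248047), 78.25051879882812) [[436.0, -339.0], [455.0, -343.
[... 772 characters left out ...]
t64(-226.0)), (120, np.float64(-226.0))] 244.0
440 -228.0 [(60, np.float64(-228.0)), (120, np.float64(-228.0))] 233.0
480 -214.0 [(60, np.float64(-12.0)), (120, np.float64(-12.0))] 229.0
520 -10.0 [(60, np.float64(-10.0)), (120, np.float64(-10.0))] 220.0
280 -229.0 [(60, np.float64(-229.0)), (120, np.float64(-229.0))] 258.0
320 -289.0 [(60, np.float64(-227.0)), (120, np.float64(-221.0))] 246.0
360 -295.0 [(60, np.float64(-230.0)), (120, np.float64(-230.0))] 251.0
400 -225.0 [(60, np.float64(-225.0)), (120, np.float64(-225.0))] 242.0
440 -300.0 [(60, np.float64(-225.0)), (120, np.float64(-225.0))] 218.0
480 -300.0 [] 28.0<stdin>:14: RuntimeWarning: Mean of empty slice.
  ret = um.true_divide(
```

Run:
```python
from h import *
import pickle
o=pickle.load(open("o0.pkl","rb"))
Q=np.vstack([np.array([[dep(o[n][2],o[n][1],u,v) for u in range(0,512,1)] for v in range(0,384,1)]).reshape(-1,3) for n in("side","scene")])
k=(Q[:,0]>200)&(Q[:,0]<640)&(Q[:,1]>-420)&(Q[:,1]<100)
Q=Q[k]
for z0,z1 in((25,60),(60,110),(110,150),(150,190),(190,230),(230,270),(270,400)):
    print(z0,end=": ")
    for x in range(240,640,40):
        k=(abs(Q[:,0]-x)<20)&(Q[:,2]>z0)&(Q[:,2]<z1)&(Q[:,1]>(-300 if x>380 else -290))
        if k.sum()>5:print(x,np.percentile(Q[k][:,1],[1,99]).round().tolist(),end=" ")
    print()
```

```text
25: 280 [-81.0, -64.0] 320 [-289.0, -19.0] 360 [-290.0, -128.0] 440 [-299.0, -242.0] 480 [-299.0, -196.0] 
60: 320 [-225.0, 46.0] 360 [-222.0, 46.0] 400 [-226.0, -183.0] 440 [-228.0, -186.0] 
110: 240 [-222.0, -167.0] 280 [-224.0, 77.0] 320 [-228.0, 62.0] 360 [-222.0, 45.0] 400 [-225.0, -182.0] 440 [-226.0, 24.0] 
150: 240 [-223.0, -166.0] 280 [-210.0, 76.0] 320 [-213.0, 48.0] 360 [-230.0, 47.0] 400 [-224.0, 32.0] 440 [-227.0, 29.0] 480 [21.0, 56.0] 
190: 240 [-224.0, 57.0] 280 [-224.0, 85.0] 320 [-209.0, 53.0] 360 [-221.0, 46.0] 400 [-224.0, 32.0] 440 [-225.0, 63.0] 480 [-11.0, 62.0] 520 [-10.0, -8.0] 600 [-10.0, 8.0] 
230: 280 [-228.0, 81.0] 320 [-219.0, 74.0] 360 [-223.0, 59.0] 400 [-223.0, 64.0] 440 [31.0, 62.0] 480 [-11.0, 9.0] 520 [-10.0, -7.0] 600 [-11.0, 8.0] 
270: 440 [-31.0, 18.0] 480 [-35.0, 32.0] 520 [-34.0, 9.0] 560 [-31.0, -22.0] 600 [-11.0, 7.0]
```

{"method": "jog_arm", "body": {
  "rows": [0,-4,0,0,0,-0.1,1,0,-4,0,0,0,-0.106,1,0,-4,0,0,0,0,1,0,-4,0,0,0,0,1,0,-4,0,0,0,0,1,0,-4,0,0,0,0,1,0,-4,0,0,0,0,1,-2,-3.5,0,0,0,0,1,-3,-2,0,0,0,0,1,-3,-2,0,0,0,0,1,0,0,0,0,0,0,1,0,0,0,0,0,0,1],
  "newtons": 20
}}

```text
clock: 1.15
eef_pos: [468.9, -356.0, 213.5]
eef_rot: [-3.141, -0.0, 1.362]
wrist_force: [0.2, 0.3, -0.2]
finger_gap: 17.3
finger_force: 0.0
```

Run:
```python
from h import *
import pickle
w=cam("wrist");pickle.dump(w,open("w1.pkl","wb"));p,D,m=w
cv2.imwrite("pics/w1.png",p)
O=np.array([487.2,-311,0]);a=np.radians(11.8);u=np.array([-np.sin(a),-np.cos(a),0]);v=np.array([np.cos(a),-np.sin(a),0])
for n,j in dict(fence_end=(-110,-25,26),fence_pad=(40,-25,26),c1=(120,75,12),c2=(120,-75,12),catch=(90,50,50),hinge=(90,-62,54)).items():
    print(n,np.round(proj(m,O+j[0]*u+j[1]*v+[0,0,j[2]])))
```

```text
fence_end [244.  32.]
fence_pad [245. 165.]
c1 [321. 222.]
c2 [209. 222.]
catch [308. 211.]
hinge [213. 212.]
```

View pics/w1.png

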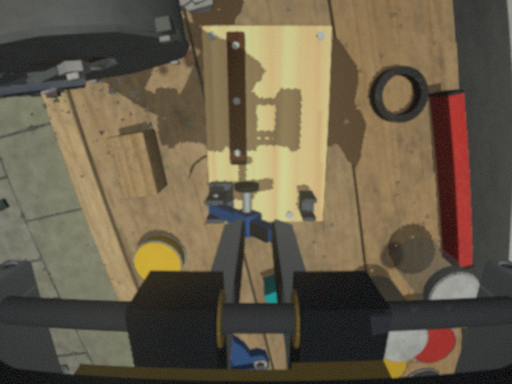

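The wrist view confirms the jig frame. The fence inner edge runs (244,32)–(245,165), as predicted, and the bar rises from the hinge at (213,210) to about (270,235). Next I push the bar down.

{"method": "jog_arm", "body": {
  "rows": [-1.3,-1.9,-2.2,0,0,0,1,-1.3,-1.9,-2.2,0,0,0,1,0,0,-1,0,0,0,1,0,0,-1,0,0,0,1,0.1,0,-1,0,0,0,1,0.1,0,-1,0,0,0,1,0.7,-0.15,-0.62,0,0,0,1,0.7,-0.15,-0.62,0,0,0,1,0.7,-0.15,-0.62,0,0,0,1,0.49,-0.1,-0.8,0,0,0,1,0.49,-0.1,-0.8,0,0,0,1,0.49,-0.1,-0.8,0,0,0,1,0.24,-0.05,-0.7,0,0,0,1,0.24,-0.05,-0.7,0,0,0,1,0.24,-0.05,-0.6,0,0,0,1,0,0,0,0,0,0,1]
}}

```text
clock: 2.53
eef_pos: [488.7, -401.6, 65.2]
eef_rot: [-3.14, -0.001, 1.365]
wrist_force: [0.4, -0.3, -0.4]
finger_gap: 0.3
finger_force: 0.0
```

{"method": "jog_arm", "body": {
  "rows": [0,0,-0.3,0,0,0,1,0,0,-0.3,0,0,0,1,0,0,-0.1,0,0,0,1,0,0,-0.1,0,0,0,1,0,0,0,0,0,0,1]
}}

```text
clock: 2.95
eef_pos: [488.8, -402.0, 58.9]
eef_rot: [3.142, 0.0, 1.365]
wrist_force: [0.2, 0.0, -0.2]
finger_gap: 0.4
finger_force: 0.0
```

Run:
```python
from h import *
p,D,m=cam("scene")
cv2.imwrite("pics/s2.png",np.hstack([cv2.resize(p[120:270,150:290],None,fx=2.8,fy=2.8,interpolation=2),cv2.resize(manip.camera("side")[0][105:255,170:310],None,fx=2.8,fy=2.8,interpolation=2)]))
```

```text
(no output)
```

View pics/s2.png

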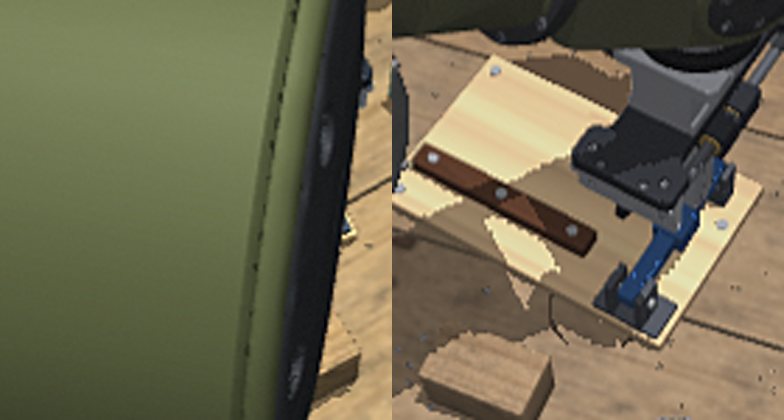

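The side view shows the bar nearly level, its end by the catch at (725,185). I creep down until it seats.

{"method": "jog_arm", "body": {
  "rows": [0,0,-0.1,0,0,0,1,0,0,-0.1,0,0,0,1,0,0,0,0,0,0,1]
}}

```text
clock: 3.3
eef_pos: [489.0, -402.2, 58.1]
eef_rot: [3.141, 0.0, 1.365]
wrist_force: [-3.0, 3.2, 10.6]
finger_gap: 0.8
finger_force: 5.3
```

Seated: 10.6 N at z = 58, the predicted bar-down height. Next I lift, then move over the block with a slight tilt so the wrist camera stays clear of the grinder.

{"method": "jog_arm", "body": {
  "rows": [0,0,3,0,0,0,1,0,0,3,0,0,0,1,0,0,3,0,0,0,0,-3.25,1.8,0,0,0,0.072,0,-3.25,1.8,0,0,0,0.072,0,-3.25,1.8,0,0.1,-0.006,0,0,-3.25,1.8,0,0.1,-0.006,0,0,-3.25,1.8,-1,0.05,-0.003,0,0,0,0,-2,0,0,0,0,0,0,0,0,0,0,0,0,0,0,0,0,0,0],
  "newtons": 35
}}

```text
clock: 4.22
eef_pos: [326.4, -312.1, 117.0]
eef_rot: [-3.141, -0.251, 1.508]
wrist_force: [0.5, -0.1, 0.0]
finger_gap: 57.4
finger_force: 0.0
```

Run:
```python
from h import *
print(manip.read_state()["eef_pos"])
p,D,m=cam("wrist");s,Ds,ms=cam("scene")
cv2.imwrite("pics/w3.png",np.vstack([p[:,:],])); cv2.imwrite("pics/c3.png",np.hstack([cv2.resize(p,(400,300)),cv2.resize(s,(400,300))]))
P=np.array([[dep(m,D,u,v) for u in range(512)] for v in range(384)])
h=cv2.cvtColor(p,cv2.COLOR_BGR2HSV)
k=(P[...,2]>38)&(P[...,2]<52)&(h[...,0]>5)&(h[...,0]<25)&(h[...,1]>60)&(P[...,0]<400)&(P[...,0]>250)&(P[...,1]>-380)&(P[...,1]<-250)
n,l,st,ce=cv2.connectedComponentsWithStats(k.astype(np.uint8));i=1+st[1:,4].argmax();q=P[l==i]
print(st[i],q[:,2].mean(),cv2.minAreaRect(q[:,:2].astype(np.float32)))
```

```text
[ 326.44322913 -312.11030884  116.95910939]
[ 233  182   52   86 4444] 46.096893289677276 ((326.0094299316406, -314.8136901855469), (73.8597640991211, 44.395145416259766), 86.49500274658203)
```

View pics/c3.png

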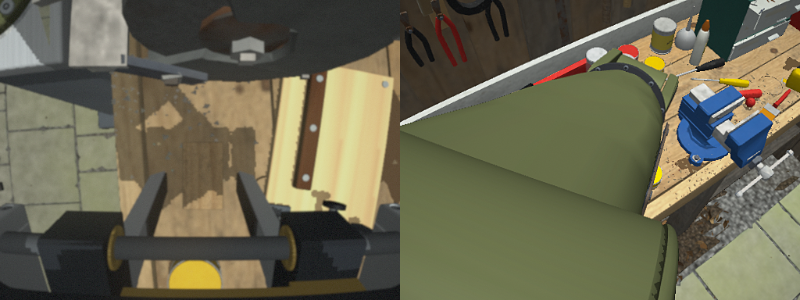

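Wrist view: the block lies between the open fingers at (205,175), centre (326,-315), top 46, matching the first measurement. I descend and grip.

{"method": "jog_arm", "body": {
  "rows": [0,0,0,0,0,0,0,0,0,0,0,0,0,0,0,0,0,0,0,0,0,0,0,0,0,0,0,0,0,0,-2,0,0,0,0,0,0,-2,0,0,0,0,0,0,-2,0,0,0,0,0,0,-1.7,0,0,0,0,0,0,-1,0,0,0,0,0,0,0,0,0,0,0,0,0,0,0,0,0,1,0,0,0,0,0,0,1,0,0,0,0,0,0,1,0,0,0,0,0,0,1,0,0,0,0,0,0,1,0,0,0,0,0,0,1,0,0,0,0,0,0,1,0,0,0,0,0,0,1,0,0,0,0,0,0,1,0,0,0,0,0,0,1],
  "newtons": 40
}}

```text
clock: 5.98
eef_pos: [326.5, -312.0, 30.0]
eef_rot: [-3.141, -0.25, 1.509]
wrist_force: [0.3, 0.0, 2.2]
finger_gap: 44.6
finger_force: 40.0
```

{"method": "jog_arm", "body": {
  "rows": [0,0,2.5,0,0,0,1,0,0,2.5,0,0,0,1,3.2,0.1,0,0,0,-0.072,1,3.2,0.1,0,0,0,-0.072,1,3.2,0.1,0,0,0,0,1,3.2,0.1,0,0,0,0,1,2.2,0.1,0,0,0,0,1,1.1,0.1,0,0,0,0,1,0,0,0,0,0,0,1,0,0,0,0,0,0,1]
}}

```text
clock: 6.82
eef_pos: [487.0, -305.7, 79.3]
eef_rot: [-3.14, -0.251, 1.365]
wrist_force: [-0.9, 0.9, -1.6]
finger_gap: 44.7
finger_force: 40.0
```

Run:
```python
from h import *
s=manip.read_state();print(s["eef_pos"],s["eef_rot"],s["wrist_force"])
p,D,m=cam("side");w,Dw,mw=cam("wrist")
import pickle;pickle.dump([(p,D,m),(w,Dw,mw)],open("o4.pkl","wb"))
O=np.array([487.2,-311,0]);a=np.radians(11.8);u=np.array([-np.sin(a),-np.cos(a),0]);v=np.array([np.cos(a),-np.sin(a),0])
P=np.array([[dep(mw,Dw,c,r) for c in range(512)] for r in range(384)])
h=cv2.cvtColor(w,cv2.COLOR_BGR2HSV)
J=np.stack([(P-O)@u,(P-O)@v,P[...,2]],-1)
k=(P[...,2]>85)&(P[...,2]<103)&(h[...,0]>5)&(h[...,0]<25)&(h[...,1]>60)&(abs(J[...,0])<80)&(abs(J[...,1])<50)
n,l,st,ce=cv2.connectedComponentsWithStats(k.astype(np.uint8));i=1+st[1:,4].argmax();q=J[l==i]
print("block top jig",st[i],q[:,2].mean(),cv2.minAreaRect(q[:,:2].astype(np.float32)))
k=(h[...,0]<14)&(h[...,1]>90)&(h[...,2]<130)&(J[...,2]>20)&(J[...,2]<32)&(abs(J[...,1]+35)<20)
n,l,st,ce=cv2.connectedComponentsWithStats(k.astype(np.uint8));i=1+st[1:,4].argmax();q=J[l==i];print("fence",q.min(0),q.max(0),cv2.minAreaRect(q[:,:2].astype(np.float32)))
cv2.imwrite("pics/c4.png",np.hstack([cv2.resize(w,(400,300)),cv2.resize(p[105:255,170:370],(400,300),interpolation=2)]))
```

```text
[ 487.02116207 -305.67009849   79.26010397] [-3.13998074 -0.25084341  1.36527537] [-0.88984448  0.92105825 -1.55548719]
block top jig [ 217  182   83  121 9432] 95.56935414322602 ((-4.1259002685546875, -2.088094711303711), (69.8501968383789, 46.708892822265625), 0.067131407558918)
fence [-108.33109916  -42.10151355   25.43781582] [-93.57607287 -34.07324177  28.52343705] ((-101.16376495361328, -38.926170349121094), (5.881272315979004, 15.8919095993042), 61.98799514770508)
```

View pics/c4.png

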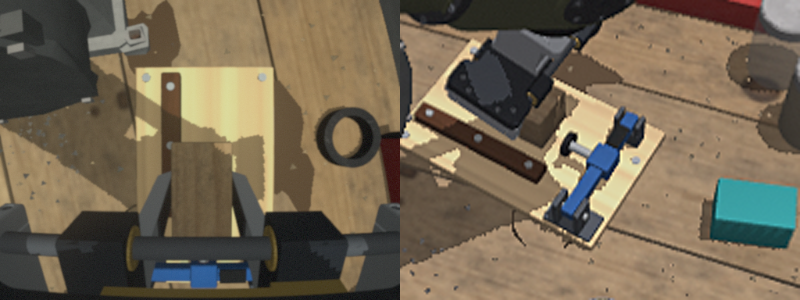

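Images: the bar is level in the catch (side crop 628,122), and the block is held level, parallel to the jig, at jig (-4,-2), short of the pad at (568,143). I shift it 2 mm off the fence and lower.

{"method": "jog_arm", "body": {
  "rows": [0.2,-0.04,-1,0,0,0,1,0,0,-1.2,0,0,0,1,0,0,-1,0,0,0,1,0,0,-0.4,0,0,0,1,0,0,-0.1,0,0,0,1,0,0,0,0,0,0,1]
}}

```text
clock: 7.42
eef_pos: [489.0, -306.3, 42.1]
eef_rot: [-3.14, -0.251, 1.364]
wrist_force: [-0.2, 0.2, -1.3]
finger_gap: 44.5
finger_force: 40.0
```

{"method": "jog_arm", "body": {
  "rows": [0,0,-0.05,0,0,0,1,0,0,-0.05,0,0,0,1,0,0,0,0,0,0,1]
}}

```text
clock: 7.67
eef_pos: [489.3, -306.4, 42.0]
eef_rot: [-3.141, -0.251, 1.365]
wrist_force: [-3.1, -0.4, 2.7]
finger_gap: 44.8
finger_force: 40.0
```

On the board. Now I slide toward the fence.

{"method": "jog_arm", "body": {
  "rows": [-0.1,0.02,0,0,0,0,1,-0.1,0.02,0,0,0,0,1,0,0,0,0,0,0,1]
}}

```text
clock: 7.92
eef_pos: [487.6, -306.1, 42.0]
eef_rot: [3.141, -0.25, 1.365]
wrist_force: [2.5, -0.3, 0.7]
finger_gap: 44.2
finger_force: 40.0
```

{"method": "jog_arm", "body": {
  "rows": [-0.1,0.02,0,0,0,0,1,0,0,0,0,0,0,1]
}}

```text
clock: 8.08
eef_pos: [487.5, -306.1, 42.1]
eef_rot: [3.139, -0.25, 1.365]
wrist_force: [9.1, -0.4, -2.5]
finger_gap: 44.9
finger_force: 40.0
```

{"method": "jog_arm", "body": {
  "rows": [0.05,-0.01,0,0,0,0,1,-0.04,-0.196,0,0,0,0,1,-0.04,-0.196,0,0,0,0,1,-0.04,-0.196,0,0,0,0,1,-0.04,-0.196,0,0,0,0,1,-0.04,-0.196,0,0,0,0,1,0,0,0,0,0,0,1]
}}

```text
clock: 8.67
eef_pos: [485.6, -315.7, 42.0]
eef_rot: [3.141, -0.251, 1.365]
wrist_force: [6.2, -0.0, 0.2]
finger_gap: 44.8
finger_force: 40.0
```

{"method": "jog_arm", "body": {
  "rows": [-0.04,-0.196,0,0,0,0,1,0,0,0,0,0,0,1]
}}

```text
clock: 8.83
eef_pos: [485.2, -317.5, 42.0]
eef_rot: [3.141, -0.251, 1.365]
wrist_force: [6.5, 2.0, 0.5]
finger_gap: 44.9
finger_force: 40.0
```

{"method": "jog_arm", "body": {
  "rows": [-0.04,-0.196,0,0,0,0,1,0,0,0,0,0,0,1]
}}

```text
clock: 9.0
eef_pos: [484.8, -319.2, 42.0]
eef_rot: [3.141, -0.251, 1.365]
wrist_force: [6.7, 3.2, 1.4]
finger_gap: 44.8
finger_force: 40.0
```

{"method": "jog_arm", "body": {
  "rows": [-0.04,-0.196,0,0,0,0,1,0,0,0,0,0,0,1]
}}

```text
clock: 9.17
eef_pos: [484.5, -321.0, 42.0]
eef_rot: [3.141, -0.252, 1.365]
wrist_force: [8.2, 3.7, 2.2]
finger_gap: 45.0
finger_force: 40.0
```

{"method": "jog_arm", "body": {
  "rows": [-0.04,-0.196,0,0,0,0,1,0,0,0,0,0,0,1]
}}

```text
clock: 9.33
eef_pos: [484.1, -322.9, 42.0]
eef_rot: [3.141, -0.252, 1.365]
wrist_force: [6.4, 4.5, 2.3]
finger_gap: 44.9
finger_force: 40.0
```

{"method": "jog_arm", "body": {
  "rows": [-0.04,-0.196,0,0,0,0,1,-0.04,-0.196,0,0,0,0,1,-0.04,-0.196,0,0,0,0,1,0,0,0,0,0,0,1,0,0,0,0,0,0,1]
}}

```text
clock: 9.75
eef_pos: [482.9, -328.5, 42.0]
eef_rot: [3.141, -0.252, 1.365]
wrist_force: [8.3, 5.9, 1.5]
finger_gap: 44.8
finger_force: 40.0
```

Run:
```python
from h import *
s=manip.read_state();print(s["eef_pos"],s["wrist_force"])
p,D,m=cam("side")
O=np.array([487.2,-311,0]);a=np.radians(11.8);u=np.array([-np.sin(a),-np.cos(a),0]);v=np.array([np.cos(a),-np.sin(a),0])
h=cv2.cvtColor(p,cv2.COLOR_BGR2HSV).astype(int)
sub=np.zeros(h.shape[:2],bool);sub[130:250,200:320]=1
for n,k in dict(green=(h[...,0]>40)&(h[...,0]<80)&(h[...,1]>90)&sub,red=((h[...,0]<5)|(h[...,0]>172))&(h[...,1]>130)&sub).items():
    r,c=np.nonzero(k);print(n,k.sum(),(c.mean(),r.mean()) if k.any() else "")
    if n=="green" and k.any():
        J=np.array([[(q-O)@u,(q-O)@v,q[2]] for q in (onz(m,x,y,40) for x,y in zip(c,r))]);print(J.min(0),J.max(0))
cv2.imwrite("pics/c5.png",cv2.resize(p[140:240,210:320],None,fx=5,fy=5,interpolation=2))
```

```text
[ 482.91886612 -328.47093889   42.00574224] [8.3347741  5.9113777  1.45962464]
green 17 (np.float64(273.2352941176471), np.float64(182.58823529411765))
[-51.36693481  -4.96362833  40.        ] [104.35943107  77.06587101  40.        ]
red 1 (np.float64(258.0), np.float64(143.0))
```

View pics/c5.png

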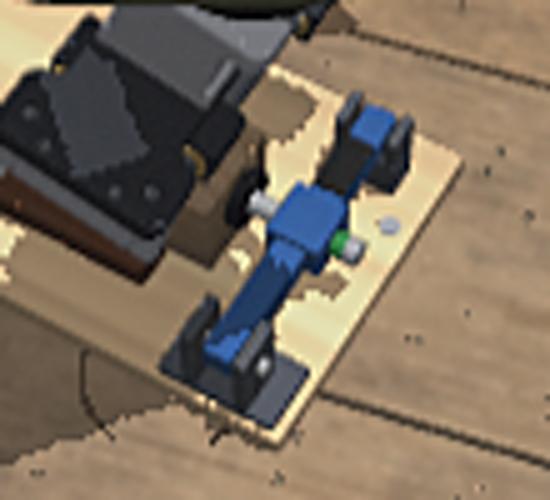

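The picture shows the bar in the catch, the block against the pad (245,195), and the steel tip plus some green behind the bar at (340,245), with no red. I add about 1.5 mm.

{"method": "jog_arm", "body": {
  "rows": [-0.015,-0.075,0,0,0,0,1,-0.015,-0.075,0,0,0,0,1,0,0,0,0,0,0,1,0,0,0,0,0,0,1,0,0,0,0,0,0,1,0,0,0,0,0,0,1]
}}

```text
clock: 10.3
eef_pos: [482.7, -329.7, 42.0]
eef_rot: [3.141, -0.253, 1.365]
wrist_force: [7.7, 8.7, 1.3]
finger_gap: 45.1
finger_force: 40.0
```

Run:
```python
from h import *
p,D,m=cam("side")
c=p[140:240,210:320];w=manip.camera("wrist")[0]
cv2.imwrite("pics/c6.png",np.hstack([cv2.resize(c[25:75,30:90],(480,400),interpolation=2),cv2.resize(w[150:384,130:380],(300,400))]))
s=manip.read_state();print(s["eef_pos"],s["wrist_force"],s["qd"].round(3))
```

```text
[ 482.67157853 -329.64449481   42.04282913] [8.86036833 8.68876237 1.3552324 ] [-0.001  0.    -0.    -0.    -0.001  0.002]
```

View pics/c6.png

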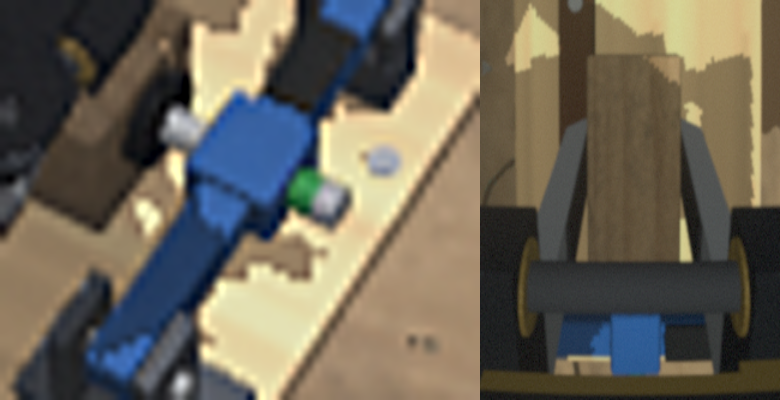

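The green ring now shows about as long as the steel tip at (303,190)–(330,203), so travel is about 12 mm, with no red. The block lies along the fence and is held steady.

```bash
python3 -c "
from cell import manip
print(manip.sign_off())"
```

```text
the job is handed in; nothing more can be done
None
```

The job is handed in: the bar is down in the catch, and the gripper still holds the oak block flat along the fence, pressing the pad in about 12 mm with green showing and no red; the wax tin was not touched.

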